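# Hardness check on a soap bar

### The job

Lift the dark grey arch-shaped soap bar off its drying board and set it down, without dropping it, flat and fully home in the matching pocket of the wooden checking block. Then take the blue-handled hardness gauge out of its stand and hold it upright with its tip on the pale dot on the bar, pressing gently until the spring plunger is about half-way in (its red band just gone). Finish while still holding the gauge pressed there, and leave everything else where it is.

Things in the scene. Friction and masses are not known exactly. Their poses are not given: they have to be found in the camera images.
- soap: the hard, dark grey soap bar to be checked, 84 mm long (x), 54 mm wide (y), 34 mm high, 0.1 to 0.21 kg; its +x end is a full half-round (radius 27 mm), its -x end square; straight parallel sides from x = -42 to +15 mm; origin at the middle of its underside (half-way along the length), z up; starts lying on the drying board, dot up
- soap_spot (a point): the centre of the pale dot (12 mm across) on the top face of the soap bar, 12 mm from the bar's middle towards its round end, 34 mm above its underside
- board: the fixed drying board of light wood, 150 x 130 mm, 8 mm thick, on which the soap bar starts; origin at the centre of its underside
- fixture: the fixed wooden checking block, 124 mm (x) by 92 mm (y), 21 mm high, with a pocket of the bar's arch outline in its top, 2.5 mm larger than the bar all round, 9 mm deep (pocket floor 12 mm above the table), so a seated bar stands 25 mm proud and its top is 46 mm above the table; the pocket's round end is at the block's +x; origin at the centre of the block's underside; a seated bar's origin is straight above this origin with the x axes parallel
- pocket_floor (a point): the centre of the pocket's floor: where the seated bar's origin comes
- stand: the fixed grey gauge stand, a block 76 x 76 mm, 64 mm high, with an upright through hole of 27 mm in the middle; origin at the centre of its underside
- gauge: the hand hardness gauge, about 0.13 to 0.19 kg, hanging upright in the stand by its collar. Origin at the lower end of its barrel, z along its length towards the handle's top: barrel 22 mm in diameter from z = 0 to 40 mm, black collar 40 mm in diameter from 40 to 46 mm (its underside rests on the stand's top), blue square handle 24 x 24 mm (flat sides facing x and y) from 46 to 116 mm. Lift it by more than 65 mm to clear the stand
- gauge_tip (a point): the tip of the gauge's steel plunger (8 mm in diameter, round end), which sticks out of the barrel's lower end; 20 mm below the gauge's origin when not pressed
- plunger (a joint): how far the spring plunger is pushed into the gauge (m): 0 free, 0.014 fully in (hard stop); about 1 N starts it, and 0.3 N more for each mm (about 3 N half-way, 5 N at the stop). The upper 7 mm of the free plunger is painted red, so at half-way the red has just gone
- tub_a: round lidded tub of cream, 64 mm across, 36 mm high, light wood with a white lid; a bystander, not to be moved; origin at the centre of its underside
- tub_b: round lidded tub of cream, 64 mm across, 36 mm high, light wood with a white lid; a bystander, not to be moved; origin at the centre of its underside
- tub_c: round lidded tub of cream, 64 mm across, 36 mm high, amber glass with a dark lid, between the robot and the work; a bystander, not to be moved; origin at the centre of its underside
- soap_cream: a cream-coloured rectangular soap bar, 80 x 50 x 28 mm, a bystander, not to be moved; origin at the centre of its underside
- scissors: black-handled scissors lying closed, about 165 mm long, 10 mm high; a bystander, not to be moved; origin at the pivot
- brush: a flat brush with a wooden handle lying on the table; a bystander, not to be moved; origin at its middle, underside
Things that resemble listed ones, but are neither listed nor needed, are in the scene too. Several things look just like the gauge: the one meant starts nearest to the robot's base.

How it is judged:
By the outcome, as a careful person would: the job done as asked, in the order asked, and still so for the second after the job is handed in, while the arm keeps its last pose, push and grip.
It also fails if it takes over 72 s, if anything falls off the work surface, if the arm or the gripper's body presses on something with over 40 N, if the wrist force passes 120 N, or if a joint passes its speed limit or range.

### The arm

A 6-joint arm with a two-finger parallel gripper is mounted at the origin on the work surface. World frame = base frame: x ahead of the robot, y to its left, z up, the work surface at z = 0. Lengths are in m, angles in rad, forces in N, time in s.
With the tool pointing down it reaches from about 0.3 to 0.875 m from the base axis. Payload 6.4 kg.
Tool frame: the origin (TCP) lies midway between the tips of the shut fingers; the grasp point (between the pads) lies 19 mm behind it (ctrl.tcp_to_grasp is the distance from the TCP to the grasp point, in m); z points along the fingers, y is the direction in which the jaws open and shut (so a half turn about z gives the same grasp; the last joint's range is limited). The gripper opens to 85 mm and grips with 20 to 120 N. Pads are 22 mm wide; open, the fingers measure 114 mm over their backs; the gripper's body (76 mm by 85 mm) begins 54 mm behind the grasp point. The pads swing forward as they close: fully open they stand 13 mm farther back than shut.
Start: joints at [0.977, 0.181, 1.607, -0, 1.354, -0.206], TCP at [0.217, 0.532, 0.231] pointing down, gripper open.
Joint ranges: [-2.99, 2.99], [-0.89, 2.07], [0.3, 2.58], [-1.14, 4.28], [0, 2.63], [-3.12, 3.12]. Speed limits (rad/s): [2.57, 2.57, 3.01, 3.14, 3.14, 3.14].

### API

Orientations are given as a unit quaternion [w, x, y, z].
In Python, from bench import monitor, imaging, order, spotter, ctrl gives the robot as it stands.
- The arm moves only by the shell command python3 -m pendant 'ROWS'. ROWS is JSON, a list that holds one entry, the list of rows, each a list of 5 numbers: the shift along the world's x, y, z in mm, then the turn about the world's z in degrees, then the finger opening in mm, from 0 to 85.4. A call has 1 to 8 rows; each row shifts and turns the commanded pose from where the row before left it; what a row does not reach is not made up. A row lasts 1/8 s, in which the tool goes at most 62.5 mm and 10.7 degrees, less where a joint would pass 70% of its speed; a pose out of reach is approached as far as the arm can. A call with a gripper value outside its range is refused whole. The fingers move at their own pace and stop on an object; the grip force is fixed at half the most. Time passes only in rows, so rows that do not move let the fingers close. It gives the time, the measured TCP pose, the force and the opening at its end, in the units of the state.
- monitor.get_obs(): the state, without advancing time (a new reading comes with each control period).
- imaging.camera(name): name is "scene" or "top" or "wrist"; returns a dict with "img" (480x640x3 uint8, red, green, blue), "vfov" (degrees; the focal length in pixels is half the picture's height over the tangent of half this angle, whatever the lens; pixels are square), "cx", "cy" (the principal point, pixels), "distortion" ([k1, k2, p1, p2, k3] as OpenCV has them; the pictures are not rectified), "origin" and "orientation" of the camera in the world. Camera axes: x right, y down, z forward; pixel columns grow to the right and rows downward; lengths in m; the calibration is good to about 2 mm. A picture is of the moment at which its call begins. There is no depth.
- order.hand_in(): hands the job in, once; it reports no verdict.
Trained networks look in the newest picture that a camera, given by its name, has taken for a name from the list of things; names that differ only in an ending like _2 or _b are one class to them, and where a whole thing is asked for, a point or a joint stands for the part that bears it (a point fixed in the world has none). Each returns a list of dicts, best first, with "confidence" (0 to 1); they miss things now and then, are a little off and sometimes report something else, mostly with a low value. They report only what shows in the picture. A call takes as long as a camera call. They do not tell look-alikes from the thing itself.
- spotter.recognise(camera, thing): "at" ([x, y, z] in m, in the coordinates of the camera as it stood for that picture, good to about 4 mm: the middle of the surface that is visible of it).
- spotter.tip_of(camera, thing): "at" ([x, y, z] in m, in the coordinates of the camera as it stood for that picture, good to about 4 mm: a listed point, or the origin of a listed thing).
The state is a dict: "time_s": time; "q": joint angles; "dq": joint speeds; "joint_efforts": joint torques, N m; "eef_pos": TCP position; "eef_rot": TCP orientation; "wrist_force": force on the tool from outside, world axes, zero at the start; "torque": the same for the moment, N m; "opening": opening from 0.0 (shut) to 1.0 (fully open).
Only numpy, scipy, OpenCV 4.12 (cv2) and the standard library are available. Lean on these libraries where they do the work, as an engineer would, in place of code of your own. Each camera call takes 0.05 s, during which the arm holds its last target. There are 200 camera calls.

## Working session

There is one attempt and no reset: what is moved stays moved. The work goes in short steps, Python scripts to look and compute and a shell command to move; the robot and the scene stay as the last step left them, time stands still between calls to the robot, and variables do not carry over. Pictures are saved under pics/ and viewed, about 8 in all and at most 12, crops included, and the job is handed in when it is done.

```bash
mkdir -p pics; cat > h.py <<'E'
import numpy as np, cv2
from scipy.spatial.transform import Rotation as R
from bench import monitor, imaging, order, spotter, ctrl
def Rm(q): return R.from_quat([q[1],q[2],q[3],q[0]]).as_matrix()
def cam(n):
    c=imaging.camera(n); c['R']=Rm(c['orientation']); c['o']=np.array(c['origin'])
    f=240/np.tan(np.radians(c['vfov'])/2); c['K']=np.array([[f,0,c['cx']],[0,f,c['cy']],[0,0,1.]]); c['D']=np.array(c['distortion'],float); return c
def save(c,n,crop=None,s=1):
    im=c['img'][:,:,::-1]
    if crop: x0,y0,x1,y1=crop; im=im[y0:y1,x0:x1]
    cv2.imwrite('pics/'+n,cv2.resize(im,None,fx=s,fy=s,interpolation=cv2.INTER_CUBIC))
def px2w(c,uv,z):
    p=cv2.undistortPoints(np.array(uv,float).reshape(-1,1,2),c['K'],c['D']).reshape(-1,2)
    d=np.c_[p,np.ones(len(p))]@c['R'].T
    return c['o']+d*((z-c['o'][2])/d[:,2])[:,None]
def w2px(c,P):
    P=(np.atleast_2d(P)-c['o'])@c['R']
    return cv2.projectPoints(P,np.zeros(3),np.zeros(3),c['K'],c['D'])[0].reshape(-1,2)
def find(c,n,t,fn='tip_of',k=4):
    for r in getattr(spotter,fn)(n,t)[:k]:
        w=c['R']@np.array(r['at'])+c['o']
        print(n,fn,t,round(r['confidence'],2),np.round(w,3),np.round(w2px(c,w)[0]))
E
python3 - <<'E'
from h import *
for n in ('top','scene'):
    c=cam(n); save(c,n+'0.png'); print(n,c['o'],c['vfov'],c['D'])
    for t in ('soap','soap_spot','fixture','pocket_floor','gauge','stand','board','tub_a','soap_cream'): find(c,n,t)
o=monitor.get_obs(); print(o['time_s'],o['eef_pos'],o['eef_rot'],ctrl.tcp_to_grasp)
E
```

```text
top [0.42931416 0.01268942 1.38482294] 54.36834860062591 [-0.10162882  0.          0.          0.          0.        ]
top tip_of soap 0.62 [0.485 0.295 0.012] [228. 265.]
top tip_of soap_spot 0.79 [0.501 0.29  0.044] [227. 259.]
top tip_of soap_spot 0.57 [0.62  0.025 0.008] [321. 223.]
top tip_of pocket_floor 0.85 [0.619 0.024 0.009] [321. 223.]
top tip_of gauge 0.71 [ 0.511 -0.39   0.021] [460. 262.]
top tip_of gauge 0.6 [ 0.555 -0.257  0.021] [416. 246.]
top tip_of gauge 0.6 [ 0.568 -0.327  0.021] [439. 242.]
top tip_of gauge 0.51 [ 0.443 -0.27   0.025] [420. 285.]
top tip_of stand 0.84 [ 0.437 -0.267 -0.001] [417. 287.]
top tip_of board 0.78 [0.476 0.29  0.002] [230. 268.]
top tip_of tub_a 0.95 [ 0.735 -0.167  0.002] [385. 187.]
top tip_of tub_a 0.69 [0.715 0.238 0.002] [251. 190.]
top tip_of tub_a 0.68 [ 0.404 -0.016 -0.001] [332. 296.]
top tip_of soap_cream 0.9 [ 0.782 -0.023  0.002] [338. 170.]
scene [ 1.25957232 -0.11129998  1.16129142] 46.070763000812775 [-0.07036032  0.          0.          0.          0.        ]
scene tip_of soap 0.72 [0.486 0.291 0.012] [417. 194.]
scene
[... 231 characters left out ...]
55.]
scene tip_of gauge 0.88 [ 0.554 -0.255  0.023] [199. 241.]
scene tip_of gauge 0.74 [ 0.573 -0.33   0.016] [168. 253.]
scene tip_of gauge 0.61 [ 0.445 -0.269  0.026] [191. 203.]
scene tip_of gauge 0.61 [ 0.507 -0.396  0.018] [139. 233.]
scene tip_of stand 0.96 [ 0.44  -0.268 -0.   ] [193. 208.]
scene tip_of board 0.72 [0.475 0.284 0.001] [412. 193.]
scene tip_of tub_a 0.82 [0.716 0.234 0.004] [417. 279.]
scene tip_of tub_a 0.8 [ 0.736 -0.159  0.   ] [248. 311.]
scene tip_of tub_a 0.71 [ 0.404 -0.015  0.005] [292. 183.]
scene tip_of soap_cream 0.49 [ 0.475  0.284 -0.001] [412. 193.]
1.0 [0.21744775 0.53233482 0.23131455] [9.03781545e-06 1.92703972e-01 9.81256938e-01 3.96008053e-05] 0.0187
```

View pics/top0.png

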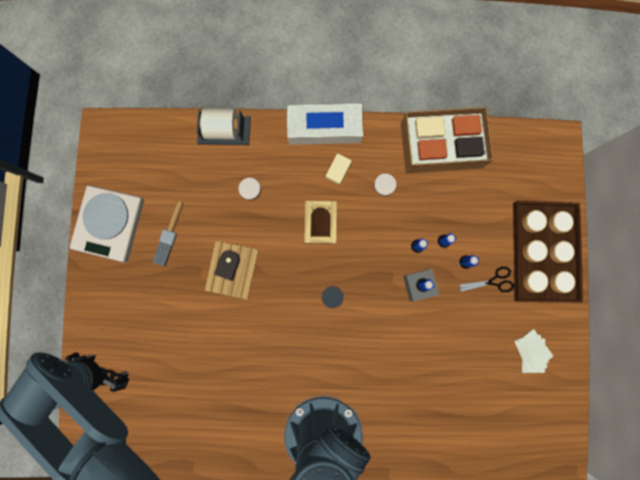

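```bash
python3 - <<'E'
from h import *
im=cv2.imread('pics/top0.png'); sc=cv2.imread('pics/scene0.png')
r=lambda a,x0,y0,x1,y1:cv2.resize(a[y0:y1,x0:x1],(400,300),interpolation=cv2.INTER_CUBIC)
cv2.imwrite('pics/crop1.png',np.vstack([np.hstack([r(im,180,230,280,305),r(im,270,185,370,260)]),np.hstack([r(im,380,220,500,310),r(sc,110,160,250,265)])]))
E
```

```text
(no output)
```

View pics/crop1.png

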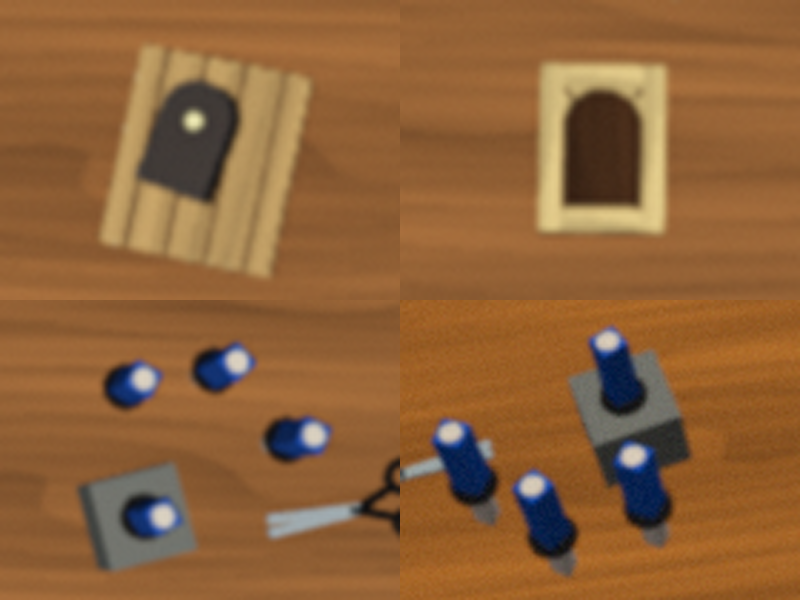

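The top view shows the soap at about (228,264), with its dot and round end up (+x) and slightly right. The checking block is at (320,222), round end up.

There are four blue gauges: (420,285) in the grey stand, and (418,245), (446,240) and (468,261) standing loose. The one meant is at (420,285), because it hangs in the stand and is nearest the base (0.52 m, against 0.61 m or more for the others). The enlarged crop confirms this.

Next I move above the soap.

```bash
python3 -m pendant '[[[33,-30,0,1,85],[33,-30,0,1,85],[33,-30,0,1,85],[33,-30,0,1,85],[33,-30,0,1,85],[33,-30,0,1,85],[33,-30,0,1,85],[33,-30,0,0,85]]]'
python3 -m pendant '[[[0,0,0,0,85],[0,0,0,0,85]]]'
python3 - <<'E'
from h import *
c=cam('wrist'); save(c,'w1.png'); print(c['o'],c['vfov'],c['D'],c['R'][:,2])
for t in ('soap','soap_spot','board'): find(c,'wrist',t)
o=monitor.get_obs(); print(o)
E
```

```text
time_s: 2.0
eef_pos: [0.4825, 0.2912, 0.2314]
eef_rot: [0.0, 0.132, 0.991, 0.0]
wrist_force: [0.2, -0.1, -0.4]
opening: 0.994
time_s: 2.25
eef_pos: [0.481, 0.2925, 0.2311]
eef_rot: [-0.0, 0.133, 0.991, 0.0]
wrist_force: [0.9, 0.5, -0.5]
opening: 0.994
[0.40598985 0.31293179 0.37393181] 67.74613968433451 [-0.06072198  0.          0.          0.          0.        ] [ 0.29660612 -0.0789097  -0.95173424]
wrist tip_of soap 0.84 [0.491 0.288 0.006] [317. 215.]
wrist tip_of soap_spot 0.9 [0.499 0.286 0.039] [317. 231.]
{'time_s': 2.45, 'q': array([ 3.36922905e-01,  1.54118918e-01,  1.63759511e+00,  1.53288973e-04,
        1.34992555e+00, -9.69993045e-01]), 'dq': array([-0.0022299 ,  0.00043303, -0.00335254, -0.00281596, -0.00100691,
       -0.0013994 ]), 'joint_efforts': array([-2.49640457e-01, -4.29635954e+01, -3.51103735e+01, -1.02802776e-02,
       -1.45086367e-03,  4.55116518e-03]), 'eef_pos': array([0.48060319, 0.29321321, 0.23134415]), 'eef_rot': array([-5.47224939e-05,  1.31574361e-01,  9.91306301e-01,  5.61098144e-05]), 'wrist_force': array([1.06575014, 0.55902869, 0.37282996]), 'torque': array([-0.0016386 , -0.01946925,  0.01489932]), 'opening': 0.9927104891119458}
```

View pics/w1.png

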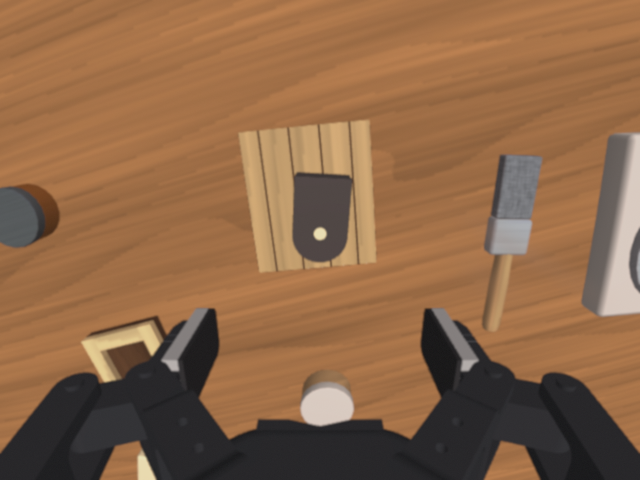

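The wrist view shows the soap at about (322,216), square end up, with the dot at (320,234). I'll fit the arch prism's silhouette to it.

```bash
cat >> h.py <<'E'
from scipy.optimize import minimize
a=np.linspace(-np.pi/2,np.pi/2,25)
ARCH=np.vstack([np.c_[15+27*np.cos(a),27*np.sin(a)],[[-42,27],[-42,-27]]])/1000
def arch_px(c,p,z0,z1):
    cs,s=np.cos(p[2]),np.sin(p[2]); xy=ARCH@np.array([[cs,s],[-s,cs]])+p[:2]
    return w2px(c,np.vstack([np.c_[xy,np.full(len(xy),z)] for z in (z0,z1)]))
def fit_arch(c,mask,p0,z0,z1):
    def cost(v):
        p=[p0[0]+v[0]/1e3,p0[1]+v[1]/1e3,p0[2]+v[2]*.02]
        h=cv2.convexHull(arch_px(c,p,z0,z1).astype(np.float32))
        m=np.zeros((480,640),np.uint8); cv2.fillPoly(m,[np.round(h*16).astype(np.int32)],255,cv2.LINE_AA,4)
        return np.abs(m.astype(float)-mask).sum()/255
    r=minimize(cost,[0,0,0],method='Nelder-Mead',options=dict(initial_simplex=[[0,0,0],[5,0,0],[0,5,0],[0,0,5]]))
    v=r.x; return [p0[0]+v[0]/1e3,p0[1]+v[1]/1e3,p0[2]+v[2]*.02],r.fun
def blob(m,uv):
    n,l,_,_=cv2.connectedComponentsWithStats(m.astype(np.uint8)); k=l[uv[1],uv[0]]
    m=(l==k).astype(np.uint8)*255
    return cv2.morphologyEx(m,cv2.MORPH_CLOSE,np.ones((13,13)))
def dot(c,uv,r=14):
    g=c['img'].min(2).astype(float); u,v=uv; s=g[v-r:v+r,u-r:u+r]>130
    y,x=np.nonzero(s); return x.mean()+u-r,y.mean()+v-r,len(x)
def jaw(): 
    o=monitor.get_obs(); y=Rm(o['eef_rot'])[:,1]; return np.degrees(np.arctan2(y[1],y[0])),np.array(o['eef_pos'])
E
python3 - <<'E'
from h import *
c=cam('wrist'); m=blob(c['img'].max(2)<85,(322,210)); print((m>0).sum())
p,f=fit_arch(c,m,[.485,.291,-.26],.008,.042); print(p,np.degrees(p[2]),f)
d=dot(c,(320,234)); w=px2w(c,[d[:2]],.042)[0]; print('dot',d,w,'model',p[0]+.012*np.cos(p[2]),p[1]+.012*np.sin(p[2]))
t=cam('top'); m=blob(t['img'].max(2)<85,(228,270)); print((m>0).sum()); p2,f=fit_arch(t,m,[.485,.291,-.26],.008,.042); print(p2,f)
# pocket from top: rim outline of dark region
g=t['img'].astype(int); print(g[222,300:342:2].tolist()); print(jaw())
E
```

```text
4320
[np.float64(0.49011856590688285), np.float64(0.29290755688245546), np.float64(-0.29629709919765734)] -16.976573265994855 565.0235294117647
dot (np.float64(319.0), np.float64(233.84745762711864), 118) [0.50094811 0.2878818  0.042     ] model 0.5015956565361651 0.289403788812614
13128
[np.float64(0.48763359802150347), np.float64(0.2987384773731154), np.float64(-0.24072174727533252)] 12604.819607843137
[[138, 90, 49], [137, 89, 48], [160, 123, 74], [204, 180, 120], [229, 205, 140], [180, 154, 101], [66, 44, 26], [60, 39, 24], [69, 44, 26], [68, 42, 25], [71, 44, 25], [71, 44, 26], [72, 45, 26], [77, 49, 29], [70, 42, 24], [138, 113, 72], [207, 184, 123], [231, 208, 142], [183, 147, 92], [143, 93, 49], [145, 95, 52]]
(np.float64(74.86632194632068), array([0.48079839, 0.29307652, 0.23137989]))
```

```bash
python3 - <<'E'
from h import *
c=cam('wrist'); i=c['img'].astype(int); m0=(i.max(2)<85)&(i[:,:,0]-i[:,:,2]<25)
m0=cv2.morphologyEx(m0.astype(np.uint8),cv2.MORPH_OPEN,np.ones((5,5)))
m=blob(m0,(322,210)); print((m>0).sum())
for s in (-.25,-.31):
  p,f=fit_arch(c,m,[.487,.291,s],.008,.042); print(np.round(p,4),np.degrees(p[2]),f)
im=c['img'].copy(); im[m>0,1]=200; cv2.polylines(im,[cv2.convexHull(arch_px(c,p,.008,.042).astype(np.float32)).astype(np.int32)],1,(255,0,0))
c['img']=im; save(c,'fit.png',(240,120,400,280),4)
E
```

```text
4317
[ 0.4898  0.292  -0.2831] -16.222910296802194 572.4156862745098
[ 0.4884  0.2915 -0.3161] -18.11247693615399 570.756862745098
```

View pics/fit.png

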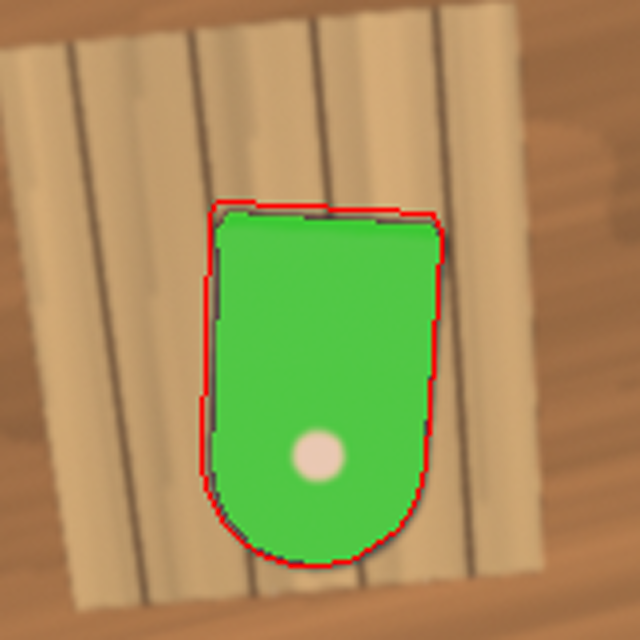

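```bash
python3 -m pendant '[[[5,-1,-30,-2,85],[0,0,-40,0,85],[0,0,-40,0,85],[0,0,-40,0,85],[0,0,-30,0,85],[0,0,-20,0,85],[0,0,-14,0,85],[0,0,0,0,85]]]'
python3 -m pendant '[[[0,0,0,0,50],[0,0,0,0,45],[0,0,0,0,40],[0,0,0,0,40],[0,0,0,0,40],[0,0,0,0,40],[0,0,0,0,40],[0,0,0,0,40]]]'
```

```text
time_s: 3.6
eef_pos: [0.4861, 0.2913, 0.0167]
eef_rot: [-0.001, 0.15, 0.989, -0.0]
wrist_force: [-0.4, -0.0, 0.4]
opening: 1.001
time_s: 4.6
eef_pos: [0.4877, 0.2918, 0.0189]
eef_rot: [0.001, 0.15, 0.989, 0.001]
wrist_force: [-0.3, -0.3, 6.9]
opening: 0.616
```

```bash
python3 -m pendant '[[[0,0,5,0,40],[0,0,10,0,40],[0,0,25,0,40],[0,0,35,0,40],[0,0,35,0,40],[0,0,0,0,40],[0,0,0,0,40]]]'
python3 - <<'E'
from h import *
c=cam('wrist'); save(c,'w2.png'); find(c,'wrist','soap_spot'); find(c,'wrist','pocket_floor'); find(c,'wrist','soap'); print(jaw(),monitor.get_obs()['wrist_force'])
E
```

```text
time_s: 5.48
eef_pos: [0.4858, 0.2911, 0.1267]
eef_rot: [-0.0, 0.15, 0.989, -0.0]
wrist_force: [-0.1, -0.4, -0.4]
opening: 0.614
wrist tip_of soap_spot 0.75 [0.499 0.285 0.15 ] [313. 370.]
wrist tip_of soap 0.66 [0.485 0.289 0.111] [315. 293.]
(np.float64(72.78014367423673), array([0.4854589 , 0.29096183, 0.12580298])) [-0.35779293 -0.40048823 -2.16963799]
```

View pics/w2.png

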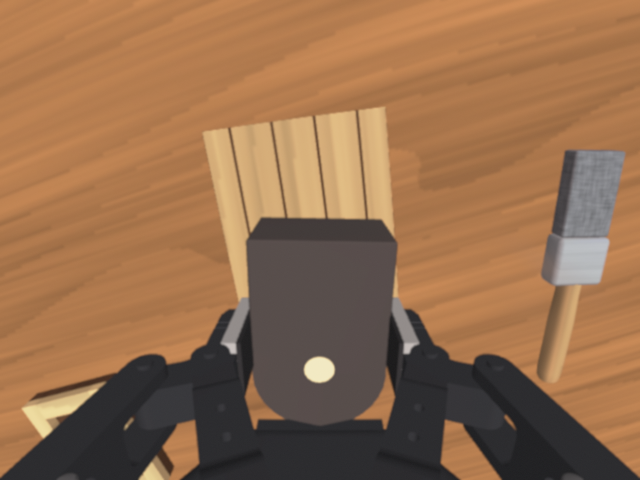

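The bar is held square between the pads, with the dot at (320,370). I'll move beside the checking block with the bar turned parallel to it, and look.

```bash
python3 -m pendant '[[[15,-15,24,3,40],[24,-25,20,3,40],[24,-25,20,3,40],[24,-25,20,3,40],[24,-25,20,3,40],[24,-25,0,2,40],[0,0,0,0,40],[0,0,0,0,40]]]'
python3 - <<'E'
from h import *
c=cam('wrist'); save(c,'w3.png'); find(c,'wrist','soap_spot'); find(c,'wrist','pocket_floor'); find(c,'wrist','fixture'); print(jaw(),monitor.get_obs()['wrist_force'])
P=px2w(c,[(248,242),(395,242),(320,370)],jaw()[1][2]+.0245); print(P,np.linalg.norm(P[0]-P[1]))
E
```

```text
time_s: 6.68
eef_pos: [0.6206, 0.1515, 0.23]
eef_rot: [-0.001, 0.002, 1.0, 0.0]
wrist_force: [0.6, 0.4, -1.3]
opening: 0.623
wrist tip_of soap_spot 0.63 [0.634 0.151 0.254] [318. 369.]
wrist tip_of pocket_floor 0.89 [0.62  0.025 0.01 ] [198. 206.]
wrist tip_of fixture 0.58 [0.622 0.023 0.001] [199. 207.]
(np.float64(89.84135684256435), array([0.62075265, 0.15218733, 0.23097363])) [ 0.43349396  0.25872356 -0.66008137]
[[0.58059907 0.12689162 0.25547363]
 [0.58080065 0.17773378 0.25547363]
 [0.6335599  0.15162587 0.25547363]] 0.050842564339129495
```

View pics/w3.png

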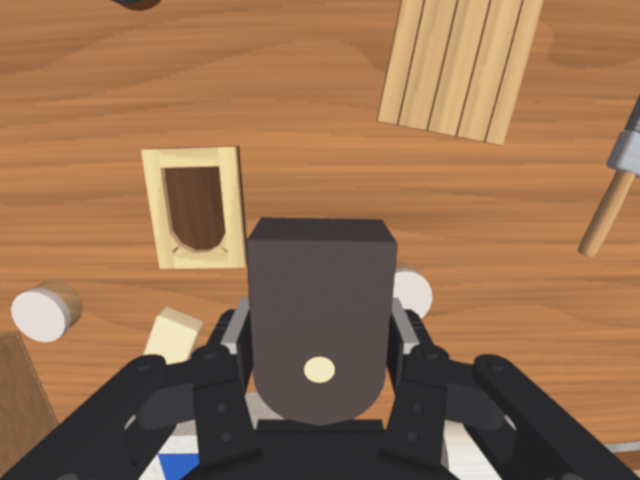

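The block shows at about (195,208), unoccluded, with its top corners near (142,149), (238,147), (245,268) and (159,269). I'll fit its top rectangle in both the wrist and top views.

```bash
cat >> h.py <<'E'
def fit_rect(c,mask,p0,z,hx=.062,hy=.046):
    q=np.array([[hx,hy],[hx,-hy],[-hx,-hy],[-hx,hy]])
    def cost(v,ret=0):
        p=[p0[0]+v[0]/1e3,p0[1]+v[1]/1e3,p0[2]+v[2]*.02]; cs,s=np.cos(p[2]),np.sin(p[2])
        if ret: return p
        h=w2px(c,np.c_[q@np.array([[cs,s],[-s,cs]])+p[:2],np.full(4,z)])
        m=np.zeros((480,640),np.uint8); cv2.fillPoly(m,[np.round(h*16).astype(np.int32)],255,cv2.LINE_AA,4)
        return np.abs(m.astype(float)-mask).sum()/255
    r=minimize(cost,[0,0,0],method='Nelder-Mead',options=dict(initial_simplex=[[0,0,0],[5,0,0],[0,5,0],[0,0,5]]))
    return cost(r.x,1),r.fun
def palemask(c,uv,t=(150,130)):
    i=c['img'].astype(int); m=((i[:,:,0]>t[0])&(i[:,:,1]>t[1])).astype(np.uint8)
    k,_=cv2.findContours(m,cv2.RETR_EXTERNAL,cv2.CHAIN_APPROX_NONE)
    for x in k:
        if cv2.pointPolygonTest(x,uv,False)>=0 and cv2.contourArea(x)>300:
            o=np.zeros((480,640),np.uint8); cv2.drawContours(o,[x],-1,255,-1); return o
E
python3 - <<'E'
from h import *
for n,uv in (('wrist',(195,200)),('top',(321,222))):
    c=cam(n)
    for t in ((150,125),(165,140)):
        m=palemask(c,uv,t)
        if m is None: print(n,'none'); continue
        p,f=fit_rect(c,m,[.62,.022,0],.021); print(n,(m>0).sum(),np.round(p,4),np.degrees(p[2]),f)
c=cam('wrist'); d=dot(c,(320,370),20); _,e=jaw(); print(d, [np.round(px2w(c,[d[:2]],e[2]+h)[0]-e,4) for h in (.022,.0245,.027)])
E
```

```text
wrist 52380 [0.6169 0.0252 0.0147] 0.8413981492611151 41235.7568627451
wrist 11037 [0.6223 0.025  0.0119] 0.6799088245708632 167.21960784313725
top 1401 [0.6223 0.0255 0.0102] 0.5849380990815207 51.59607843137255
top 1351 [0.6205 0.0248 0.0112] 0.6437642050760648 56.65882352941176
(np.float64(318.9372990353698), np.float64(369.2861736334405), 622) [array([ 0.0151, -0.0001,  0.022 ]), array([ 0.0132, -0.0001,  0.0245]), array([ 0.0112, -0.0001,  0.027 ])]
```

Block at (0.622, 0.025), yaw 0.6°. The bar's origin sits about 2 mm ahead of the TCP and its underside about 11 mm below it. I'll hover over the pocket.

```bash
python3 -m pendant '[[[0,-15,0,0,40],[0,-25,0,1,40],[-1,-30,0,0,40],[0,-30,-20,0,40],[0,-20,-40,0,40],[0,-7,-40,0,40],[0,0,-40,0,40],[0,0,-30,0,40]]]'
python3 -m pendant '[[[0,0,-14,0,40],[0,0,0,0,40],[0,0,0,0,40]]]'
python3 - <<'E'
from h import *
c=cam('wrist'); s=cam('scene'); j,e=jaw(); print(j,e,monitor.get_obs()['wrist_force'])
im=cv2.resize(c['img'][150:480,150:490,::-1],(400,388)); im2=cv2.resize(s['img'][200:310,265:375,::-1],(388,388),interpolation=cv2.INTER_CUBIC)
# predicted block outline and pocket
for p,z in (([.622,.025,.011],.021),):
    q=np.array([[.062,.046],[.062,-.046],[-.062,-.046],[-.062,.046]])@np.array([[np.cos(p[2]),np.sin(p[2])],[-np.sin(p[2]),np.cos(p[2])]])+p[:2]
    k=w2px(c,np.c_[q,np.full(4,z)]); print(k.round())
    cv2.polylines(im,[((k-[150,150])*400/340).astype(np.int32)],1,(0,0,255))
cv2.imwrite('pics/hov.png',np.hstack([im,im2]))
E
```

```text
time_s: 8.02
eef_pos: [0.6195, 0.0231, 0.0595]
eef_rot: [-0.001, -0.006, 1.0, -0.0]
wrist_force: [0.5, -0.2, -0.1]
opening: 0.618
time_s: 8.4
eef_pos: [0.6217, 0.024, 0.0489]
eef_rot: [0.001, -0.007, 1.0, -0.0]
wrist_force: [-0.4, -0.1, -0.5]
opening: 0.62
90.79040418863427 [0.62172237 0.02414196 0.0490602 ] [-0.18839678 -0.66780635 -1.26210149]
[[400. 381.]
 [242. 381.]
 [224. 163.]
 [420. 164.]]
```

View pics/hov.png

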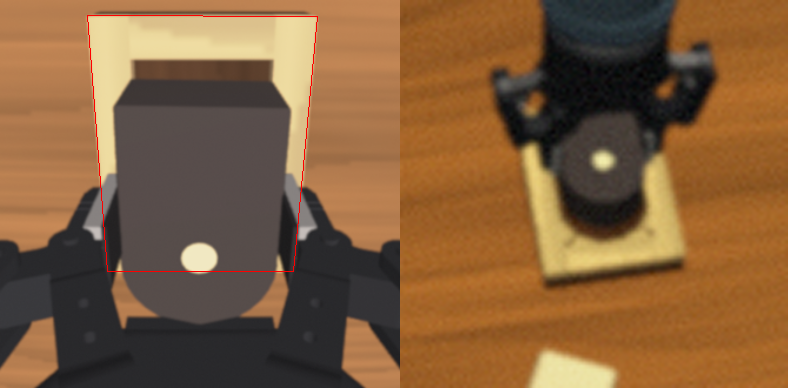

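```bash
python3 - <<'E'
from h import *
c=cam('wrist'); j,e=jaw(); f=lambda u,v:(150+u*.85,150+v*.85)
print(e); g=c['img'][:,:,0].astype(int)
for u in (300,322,345): print(u,g[158:222,u].tolist())
for nm,uv,z in (('back edge block',(203,13),.021),('pocket back L',(133,60),.021),('pocket back R',(273,60),.021),('bar und L',(132,80),.038),('bar und R',(274,80),.038),('bar top L',(115,107),.072),('bar top R',(290,109),.072),('dot',(199,257),.072)):
    print(nm,px2w(c,[f(*uv)],z)[0].round(4))
E
```

```text
[0.621503   0.02417988 0.04883546]
300 [175, 146, 108, 119, 161, 194, 215, 220, 220, 219, 219, 219, 220, 220, 220, 220, 221, 222, 222, 222, 223, 225, 228, 230, 232, 235, 237, 238, 238, 238, 238, 238, 238, 239, 238, 237, 237, 237, 236, 236, 234, 225, 189, 133, 101, 99, 99, 99, 98, 98, 99, 99, 98, 99, 99, 98, 99, 99, 95, 84, 70, 62, 61, 61]
322 [175, 146, 109, 118, 162, 194, 216, 220, 220, 220, 220, 220, 220, 220, 220, 221, 221, 222, 222, 223, 224, 226, 228, 230, 233, 235, 237, 238, 239, 239, 239, 238, 238, 238, 238, 238, 237, 237, 236, 236, 234, 225, 188, 132, 102, 98, 98, 99, 99, 99, 99, 100, 99, 98, 99, 98, 99, 99, 97, 89, 77, 65, 62, 62]
345 [176, 148, 107, 116, 160, 194, 216, 220, 220, 220, 220, 220, 220, 220, 220, 221, 221, 222, 222, 223, 223, 224, 225, 225, 226, 227, 228, 229, 230, 232, 234, 235, 237, 238, 238, 238, 237, 237, 236, 236, 234, 225, 188, 129, 95, 93, 93, 94, 93, 93, 93, 94, 93, 93, 92, 93, 94, 94, 92, 88, 77, 66, 63, 61]
back edge block [0.5591 0.0247 0.021 ]
pocket back L [ 0.5785 -0.0038  0.021 ]
pocket back R [0.5777 0.0539 0.021 ]
bar und L [ 0.5827 -0.0018  0.038 ]
bar und R [0.5819 0.0517 0.038 ]
bar top L [ 0.5824 -0.0017  0.072 ]
bar top R [0.5822 0.0507 0.072 ]
dot [0.6358 0.0242 0.072 ]
```

The bar is about 1.7 mm too far in +x and centred in y within 0.5 mm. I'll correct that and lower.

```bash
python3 -m pendant '[[[-1.7,0.4,0,0,40],[0,0,-8,0,40],[0,0,-6,0,40],[0,0,-4,0,40],[0,0,-2,0,40],[0,0,-1,0,40],[0,0,0,0,40]]]'
python3 -m pendant '[[[0,0,-1.5,0,40],[0,0,-1,0,40],[0,0,0,0,40]]]'
```

```text
time_s: 9.43
eef_pos: [0.6188, 0.0247, 0.0263]
eef_rot: [0.0, -0.007, 1.0, -0.0]
wrist_force: [0.5, -0.5, -0.8]
opening: 0.621
time_s: 9.8
eef_pos: [0.6186, 0.0248, 0.0237]
eef_rot: [-0.0, -0.007, 1.0, 0.0]
wrist_force: [0.0, -0.4, -0.5]
opening: 0.618
```

```bash
python3 -m pendant '[[[0,0,-1,0,40],[0,0,0,0,40]]]'; python3 -m pendant '[[[0,0,-1,0,40],[0,0,0,0,40]]]'
```

```text
time_s: 10.05
eef_pos: [0.6188, 0.0247, 0.0229]
eef_rot: [0.0, -0.007, 1.0, -0.0]
wrist_force: [0.4, 0.3, -0.7]
opening: 0.621
time_s: 10.3
eef_pos: [0.6188, 0.0247, 0.0229]
eef_rot: [-0.0, -0.007, 1.0, -0.0]
wrist_force: [-3.7, 0.0, 7.6]
opening: 0.622
```

Contact came exactly at the predicted seated height of 22.9 mm, so I release and back off.

```bash
python3 -m pendant '[[[0,0,0.5,0,60],[0,0,0,0,70],[0,0,0,0,85],[0,0,0,0,85],[0,0,0,0,85],[0,0,20,0,85],[0,0,40,0,85],[0,0,50,0,85]]]'
python3 -m pendant '[[[0,0,50,0,85],[-20,0,40,0,85],[-25,0,0,0,85],[0,0,0,0,85],[0,0,0,0,85]]]'
python3 - <<'E'
from h import *
c=cam('wrist'); j,e=jaw(); print(j,e); save(c,'w4.png',(160,90,480,330),2.5)
d=w2px(c,[[.634,.025,.046]])[0]; print(d); q=dot(c,d.round().astype(int),18); print(q,px2w(c,[q[:2]],.046))
find(c,'wrist','soap_spot'); find(c,'wrist','soap'); find(c,'wrist','pocket_floor')
t=cam('top'); find(t,'top','soap_spot'); m=palemask(c,tuple(int(x) for x in d),(165,140))
if m is not None: print((m>0).sum(),fit_rect(c,m,[.622,.025,.011],.021))
E
```

```text
time_s: 11.3
eef_pos: [0.6182, 0.0248, 0.1339]
eef_rot: [-0.001, -0.007, 1.0, 0.0]
wrist_force: [0.3, -0.8, -0.1]
opening: 0.995
time_s: 11.92
eef_pos: [0.5742, 0.0246, 0.2228]
eef_rot: [0.0, -0.007, 1.0, -0.0]
wrist_force: [0.2, -0.4, 0.1]
opening: 0.994
90.77285851613578 [0.57420503 0.0246319  0.22236841]
[318.63537733 275.56876897]
(np.float64(318.60176991150445), np.float64(274.7079646017699), 113) [[0.63309528 0.02495495 0.046     ]]
wrist tip_of soap 0.75 [0.619 0.023 0.006] [317. 248.]
top tip_of soap_spot 0.74 [0.478 0.289 0.004] [230. 268.]
10426 ([np.float64(0.6219659148290976), np.float64(0.02508737494486781), np.float64(0.01281083978270339)], np.float64(133.7764705882353))
```

View pics/w4.png

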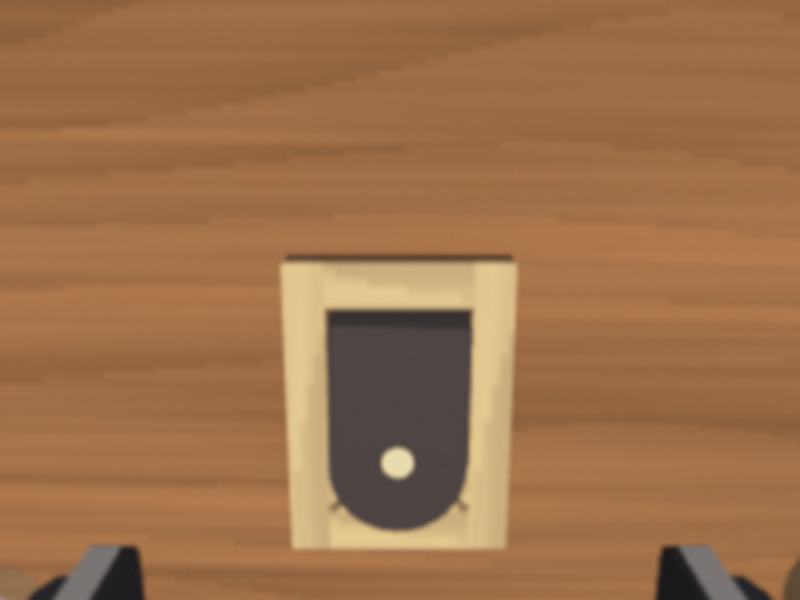

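The bar is seated squarely, with its outline parallel to the block, the dot at about (318.6,274.7) full-frame, and the rim even all round. Next I go over the gauge.

```bash
python3 -m pendant '[[[-10,-20,20,0,85],[-20,-38,18,0,85],[-20,-41,0,0,85],[-20,-41,0,0,85],[-20,-41,0,0,85],[-20,-41,0,0,85],[-20,-41,0,0,85],[-14,-30,0,0,85]]]'
python3 -m pendant '[[[0,0,0,0,85],[0,0,0,0,85]]]'
python3 - <<'E'
from h import *
c=cam('wrist'); j,e=jaw(); print(j,e,c['o']); save(c,'w5.png',(200,90,440,270),3.3)
for t in ('gauge','stand','gauge_tip'): find(c,'wrist',t)
find(c,'wrist','gauge','recognise')
E
```

```text
time_s: 13.22
eef_pos: [0.4289, -0.27, 0.2602]
eef_rot: [-0.0, -0.006, 1.0, -0.0]
wrist_force: [0.6, -0.1, 0.2]
opening: 0.994
time_s: 13.48
eef_pos: [0.4299, -0.268, 0.2601]
eef_rot: [-0.0, -0.007, 1.0, 0.0]
wrist_force: [0.1, 0.2, 0.3]
opening: 0.995
90.81391618570674 [ 0.43004822 -0.26760854  0.26010548] [ 0.35194418 -0.26940882  0.40283608]
wrist tip_of gauge 0.9 [ 0.446 -0.268  0.028] [318. 218.]
wrist tip_of gauge 0.9 [ 0.567 -0.329  0.021] [266. 314.]
wrist tip_of gauge 0.71 [0.63  0.025 0.045] [553. 369.]
wrist tip_of gauge 0.62 [ 0.51  -0.393  0.021] [210. 269.]
wrist tip_of stand 0.69 [ 0.44  -0.266  0.002] [320. 207.]
wrist recognise gauge 0.85 [ 0.547 -0.254  0.109] [332. 341.]
wrist recognise gauge 0.67 [ 0.503 -0.389  0.101] [189. 294.]
wrist recognise gauge 0.6 [ 0.561 -0.328  0.103] [256. 350.]
```

View pics/w5.png

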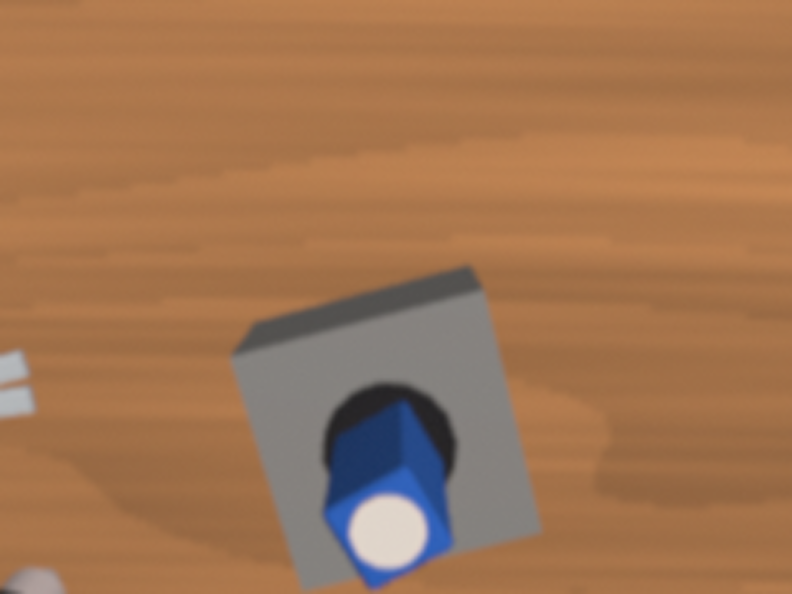

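The gauge is at crop (388,530), its handle turned relative to the jaws. The top corners are (325,513), (405,465), (453,546) and (372,588).

```bash
python3 - <<'E'
from h import *
c=cam('wrist'); q=np.array([(325,513),(405,465),(453,546),(372,588),(388,530)])/3.3+[200,90]
P=px2w(c,q,.140); print(P.round(4),P[:4].mean(0)); e=P[[1,2,3,0]]-P[:4]
print(np.linalg.norm(e[:4],axis=1),[np.degrees(np.arctan2(v[1],v[0]))%90 for v in e])
# stand top corners z=.064, collar ellipse centre z~.07
s=np.array([(232,355),(484,290),(541,532),(302,590)])/3.3+[200,90]; S=px2w(c,s,.064); print(S.round(4),S.mean(0))
g=c['img']; print(w2px(c,[[.44,-.268,.14]]),monitor.get_obs()['q'][5])
E
```

```text
[[ 0.4404 -0.2834  0.14  ]
 [ 0.4283 -0.2648  0.14  ]
 [ 0.4481 -0.253   0.14  ]
 [ 0.4592 -0.2722  0.14  ]
 [ 0.4444 -0.2685  0.14  ]] [ 0.44400522 -0.26835634  0.14      ]
[0.02213833 0.02304893 0.02206241 0.02191682] [np.float64(32.9256072619217), np.float64(30.703002579224197), np.float64(29.992381590164868), np.float64(30.862364018412677)]
[[ 0.4178 -0.3146  0.064 ]
 [ 0.3979 -0.242   0.064 ]
 [ 0.4709 -0.2217  0.064 ]
 [ 0.4911 -0.2947  0.064 ]] [ 0.44441925 -0.26825862  0.064     ]
[[318.34061186 245.30347346]] -2.377061382523099
```

The jaw needs a +30° turn, to 121°, which also keeps the fingers farther from the loose gauges.

```bash
python3 -m pendant '[[[7,0,0,10,85],[7,-1,0,10,85],[0,0,0,10,85],[0,0,-40,0,85],[0,0,-50,0,85],[0,0,-50,0,85],[0,0,-27,0,85],[0,0,-10,0,85]]]'
python3 -m pendant '[[[0,0,0,0,60],[0,0,0,0,40],[0,0,0,0,15],[0,0,0,0,15],[0,0,0,0,15],[0,0,0,0,15],[0,0,0,0,15],[0,0,0,0,15]]]'
```

```text
time_s: 14.78
eef_pos: [0.443, -0.2681, 0.0815]
eef_rot: [-0.001, -0.266, 0.964, 0.001]
wrist_force: [-0.4, 0.7, 0.4]
opening: 0.993
time_s: 15.78
eef_pos: [0.4444, -0.2698, 0.0845]
eef_rot: [0.001, -0.265, 0.964, -0.001]
wrist_force: [-0.0, 1.2, 6.3]
opening: 0.269
```

```bash
python3 -m pendant '[[[0,0,0,0,15],[0,0,0,0,15],[0,0,4,0,15],[0,0,8,0,15],[0,0,15,0,15],[0,0,20,0,15],[0,0,30,0,15],[0,0,0,0,15]]]'
python3 -m pendant '[[[0,0,30,0,15],[0,0,20,0,15],[0,0,0,0,15],[0,0,0,0,15],[0,0,0,0,15]]]'
python3 - <<'E'
from h import *
c=cam('scene'); print(jaw()); save(c,'s1.png',(120,110,280,230),5); o=monitor.get_obs(); print(o['wrist_force'],o['opening'])
find(c,'scene','gauge_tip'); find(c,'scene','gauge'); w=cam('wrist'); find(w,'wrist','gauge_tip'); save(w,'w6.png')
E
```

```text
time_s: 16.77
eef_pos: [0.4453, -0.2708, 0.1635]
eef_rot: [0.002, -0.265, 0.964, -0.003]
wrist_force: [0.1, -0.4, -1.6]
opening: 0.274
time_s: 17.4
eef_pos: [0.4431, -0.2687, 0.2088]
eef_rot: [-0.001, -0.265, 0.964, 0.001]
wrist_force: [-0.4, 0.5, -0.8]
opening: 0.275
(np.float64(120.77655383486436), array([ 0.44317261, -0.26879567,  0.20896093]))
[-0.51147738  0.27831044 -0.74842792] 0.2733634637308238
scene tip_of gauge_tip 0.38 [ 0.403 -0.015  0.005] [292. 183.]
scene tip_of gauge 0.94 [ 0.506 -0.398  0.017] [139. 233.]
scene tip_of gauge 0.81 [ 0.443 -0.269  0.153] [182. 171.]
scene tip_of gauge 0.6 [0.619 0.022 0.018] [320. 251.]
scene tip_of gauge 0.58 [ 0.573 -0.332  0.019] [167. 253.]
```

View pics/w6.png

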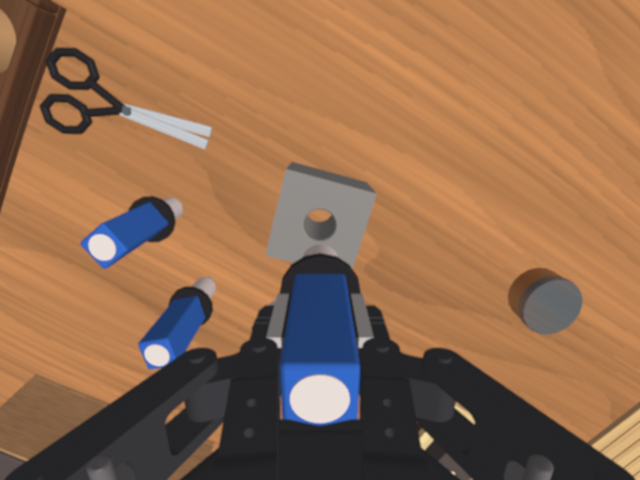

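The gauge is held centred and upright, with its handle top at (320,400) and the collar at (320,270), and its plunger is clear of the stand hole. I'll check the tilt and where the tip is against a model.

```bash
python3 - <<'E'
from h import *
c=cam('wrist'); j,e=jaw(); print(j,e); o=e-[0,0,.0605]
i=c['img'].astype(int)
for z in (.116,.046,-.0,-.020): print(z,w2px(c,[o+[0,0,z]]).round(1))
m=(i.min(2)>170); y,x=np.nonzero(m[370:430,280:360]); d=(x.mean()+280,y.mean()+370); print('disc',d,px2w(c,[d],o[2]+.116)[0]-e)
# collar: front visible arc vs model circle
a=np.linspace(0,2*np.pi,72); k=w2px(c,o+np.c_[.02*np.cos(a),.02*np.sin(a),np.full(72,.046)]); k2=w2px(c,o+np.c_[.02*np.cos(a),.02*np.sin(a),np.full(72,.040)])
print('collar model top row',k[:,1].min(),k2[:,1].min(),'cols',k[:,0].min(),k[:,0].max())
print('col320 rows225-300',i[225:300,320].tolist()); print('row 275',i[275,270:370,2].tolist())
E
```

```text
120.7803595862354 [ 0.44364456 -0.26922684  0.21001453]
0.116 [[321.3 398.9]]
0.046 [[320.3 295.4]]
-0.0 [[320.  261.3]]
-0.02 [[319.9 250.5]]
disc (np.float64(319.4198675496689), np.float64(398.56777041942604)) [ 0.00017016 -0.00056053  0.0555    ]
collar model top row 256.8179442346759 252.50830776403595 cols 279.159576237123 361.40557526568534
col320 rows225-300 [[80, 78, 76], [80, 78, 77], [81, 78, 77], [79, 77, 76], [79, 77, 76], [79, 77, 76], [80, 77, 76], [79, 77, 75], [80, 77, 76], [78, 76, 75], [78, 76, 75], [77, 75, 73], [78, 76, 75], [81, 79, 78], [95, 92, 90], [116, 113, 110], [134, 130, 126], [142, 138, 134], [143, 138, 134], [140, 132, 129], [138, 127, 124], [137, 125, 123], [137, 125, 123], [137, 125, 124], [137, 125, 123], [137, 125, 123], [132, 121, 119], [117, 107, 105], [85, 78, 78], [50, 46, 47], [31, 30, 31], [34, 33, 34], [41, 39, 41], [43, 41, 43], [41, 38, 41], [42, 40, 42], [42, 40, 42], [42, 40, 42], [40, 38, 41], [43, 40, 42], [41, 39, 42], [41, 40, 41], [41, 38, 42], [43, 41, 43], [43, 40, 43], [42, 39, 41], [41, 39, 42], [40, 41, 48], [40, 46, 67], [37, 53, 90], [33, 58, 104], [34, 60, 108], [32, 59, 107], [33, 59, 107], [33, 60, 108], [33, 60, 108], [34, 60, 108], [33, 60, 108], [33, 60, 108], [32, 60, 109], [33, 60, 109], [32, 60, 108], [31, 59, 108], [34, 61, 109], [32, 60, 109], [32, 59, 109], [32, 59, 109], [32, 59, 108], [32, 59, 108], [34, 60, 110], [32, 59, 109], [33, 59, 109], [33, 60, 109], [32, 59, 109], [32, 59, 109]]
row 275 [82, 81, 81, 79, 79, 78, 79, 78, 78, 78, 77, 78, 73, 60, 44, 36, 37, 40, 42, 42, 43, 42, 43, 42, 47, 64, 84, 95, 99, 101, 101, 102, 102, 102, 101, 102, 101, 102, 102, 102, 103, 102, 102, 102, 103, 103, 103, 103, 103, 103, 104, 103, 104, 103, 104, 103, 105, 104, 105, 105, 105, 104, 105, 106, 106, 105, 106, 106, 106, 105, 105, 107, 114, 118, 105, 74, 49, 44, 41, 41, 43, 43, 44, 44, 46, 44, 57, 68, 77, 80, 80, 79, 80, 80, 80, 79, 79, 77, 75, 74]
```

The model and picture agree within 1 px, so the gauge is upright and on the TCP axis. I carry it over the dot at (0.633, 0.025).

```bash
python3 -m pendant '[[[10,15,15,0,15],[20,32,0,0,15],[25,39,0,0,15],[25,39,0,0,15],[25,39,0,0,15],[25,39,0,0,15],[25,39,0,0,15],[20,32,0,0,15]]]'
python3 -m pendant '[[[15,20,-20,0,15],[0,0,-25,0,15],[0,0,-15,0,15],[0,0,-15,0,15],[0,0,0,0,15],[0,0,0,0,15]]]'
python3 - <<'E'
from h import *
c=cam('wrist'); s=cam('scene'); t=cam('top'); j,e=jaw(); o=e-[0,0,.0605]; print(j,e,monitor.get_obs()['wrist_force'])
a=cv2.resize(s['img'][190:310,260:380,::-1],(400,400),interpolation=cv2.INTER_CUBIC)
for p,col in ((o-[0,0,.02],(0,255,0)),([.6332,.025,.046],(0,0,255))):
    k=w2px(s,[p])[0]; print('scene',k); cv2.circle(a,tuple(int(v) for v in (k-[260,190])*400/120),3,col,-1)
b=cv2.resize(c['img'][60:300,200:440,::-1],(400,400),interpolation=cv2.INTER_CUBIC)
for p,col in ((o-[0,0,.02],(0,255,0)),([.6332,.025,.046],(0,0,255))):
    k=w2px(c,[p])[0]; print('wrist',k); cv2.circle(b,tuple(int(v) for v in (k-[200,60])*400/240),3,col,1)
cv2.imwrite('pics/pre.png',np.hstack([a,b])); find(s,'scene','gauge_tip'); find(s,'scene','soap_spot')
E
```

```text
time_s: 18.7
eef_pos: [0.6199, 0.0076, 0.2265]
eef_rot: [0.001, -0.266, 0.964, -0.0]
wrist_force: [0.1, -0.4, -0.9]
opening: 0.276
time_s: 19.45
eef_pos: [0.6343, 0.0244, 0.1512]
eef_rot: [0.001, -0.265, 0.964, -0.0]
wrist_force: [0.2, -0.2, -1.6]
opening: 0.271
120.76078174795497 [0.6343232  0.0244406  0.15136701] [ 0.81566107  0.28424477 -1.60823369]
scene [322.49807983 245.33662039]
scene [322.33556783 250.40389278]
wrist [320.18424414 250.43402996]
wrist [321.55007908 238.18915299]
scene tip_of gauge_tip 0.51 [0.634 0.026 0.093] [324. 240.]
scene tip_of soap_spot 0.67 [0.634 0.024 0.043] [322. 251.]
```

View pics/pre.png

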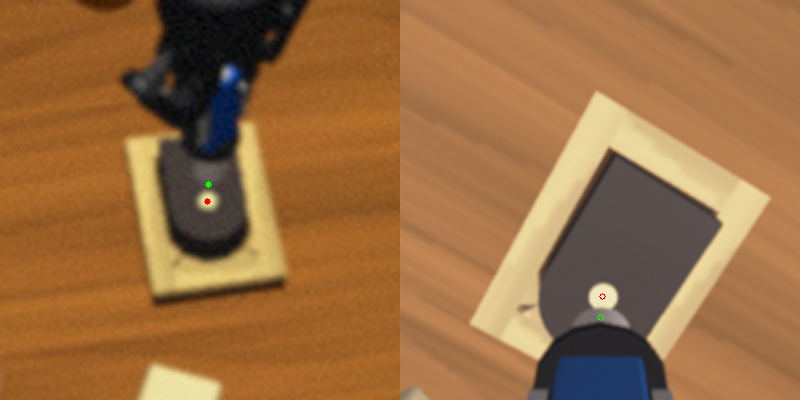

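The predicted dot (red) sits on the real dot in both views. I correct 1 mm, descend to just short of contact, and take a force baseline.

```bash
cat > f.py <<'E'
from h import *
F=[];Z=[]
for i in range(6):
    c=cam('wrist'); o=monitor.get_obs(); F.append(o['wrist_force']); Z.append(o['eef_pos'])
print(np.mean(F,0).round(2),np.std(F,0).round(2),np.mean(Z,0).round(4),np.std(Z,0).round(4),o['time_s'])
E
python3 -m pendant '[[[-1,0.5,-8,0,15],[0,0,-8,0,15],[0,0,-4,0,15],[0,0,0,0,15],[0,0,0,0,15]]]'; python3 f.py
python3 -m pendant '[[[0,0,-3,0,15],[0,0,-1,0,15],[0,0,0,0,15]]]'; python3 f.py
```

```text
time_s: 20.32
eef_pos: [0.6329, 0.0252, 0.1304]
eef_rot: [0.0, -0.265, 0.964, -0.0]
wrist_force: [-1.0, -1.3, -1.6]
opening: 0.271
[ 0.08  0.12 -1.37] [0.32 0.41 0.63] [0.6329 0.0252 0.1306] [0.0001 0.     0.    ] 20.625
time_s: 21.0
eef_pos: [0.6327, 0.0252, 0.1263]
eef_rot: [-0.0, -0.265, 0.964, 0.0]
wrist_force: [0.4, 0.2, -0.9]
opening: 0.273
[-0.   -0.06 -0.64] [0.41 0.4  0.44] [0.6327 0.0252 0.1264] [0. 0. 0.] 21.3
```

```bash
python3 -m pendant '[[[0,0,-1.5,0,15],[0,0,-1.5,0,15],[0,0,0,0,15]]]'; python3 f.py
python3 -m pendant '[[[0,0,-1.5,0,15],[0,0,-1.5,0,15],[0,0,0,0,15]]]'; python3 f.py
```

```text
time_s: 21.68
eef_pos: [0.6328, 0.0252, 0.1233]
eef_rot: [0.0, -0.265, 0.964, 0.0]
wrist_force: [-0.6, 0.4, 0.2]
opening: 0.27
[-0.98  0.63  0.56] [0.42 0.36 0.51] [0.6328 0.0252 0.1234] [0. 0. 0.] 21.975
time_s: 22.35
eef_pos: [0.6328, 0.0252, 0.1202]
eef_rot: [0.0, -0.265, 0.964, -0.0]
wrist_force: [-0.5, 0.6, 1.1]
opening: 0.269
[-0.73  0.01  1.44] [0.38 0.23 0.38] [0.6328 0.0252 0.1204] [0. 0. 0.] 22.65
```

The force slope matches the spring, with contact at about 0.1265 m and some 6 mm pressed. One more millimetre makes half-way.

```bash
python3 -m pendant '[[[0,0,-1,0,15],[0,0,0,0,15],[0,0,0,0,15]]]'; python3 f.py
python3 - <<'E'
from h import *
s=cam('scene'); w=cam('wrist')
a=cv2.resize(s['img'][215:275,290:350,::-1],(400,400),interpolation=cv2.INTER_CUBIC); b=cv2.resize(w['img'][180:300,260:380,::-1],(400,400),interpolation=cv2.INTER_CUBIC)
cv2.imwrite('pics/end.png',np.hstack([a,b])); find(s,'scene','gauge_tip'); find(s,'scene','gauge')
j,e=jaw(); o=e-[0,0,.0605]; i=w['img']
m=(i[:,:,0].astype(int)-i[:,:,1]>60); print('red px wrist',m[200:270,290:350].sum())
for n in('tub_a','soap_cream','stand','scissors','brush'): find(s,'scene',n)
E
```

```text
time_s: 23.02
eef_pos: [0.6328, 0.0252, 0.1193]
eef_rot: [0.0, -0.265, 0.964, -0.0]
wrist_force: [-0.2, 0.3, 1.3]
opening: 0.273
[-0.76  0.16  1.85] [0.64 0.48 0.68] [0.6328 0.0252 0.1193] [0. 0. 0.] 23.325
scene tip_of gauge 0.98 [ 0.57  -0.331  0.018] [167. 252.]
scene tip_of gauge 0.96 [ 0.552 -0.255  0.022] [199. 241.]
scene tip_of gauge 0.79 [ 0.508 -0.395  0.017] [140. 233.]
scene tip_of gauge 0.56 [0.631 0.025 0.063] [323. 246.]
red px wrist 0
scene tip_of tub_a 0.91 [ 0.739 -0.162 -0.   ] [246. 312.]
scene tip_of tub_a 0.57 [0.716 0.237 0.002] [418. 279.]
scene tip_of tub_a 0.57 [ 0.401 -0.012  0.002] [293. 182.]
scene tip_of tub_a 0.53 [0.633 0.024 0.063] [322. 247.]
scene tip_of soap_cream 0.83 [ 0.786 -0.024  0.001] [311. 323.]
scene tip_of stand 0.9 [ 0.441 -0.269  0.003] [192. 207.]
scene tip_of stand 0.39 [0.631 0.023 0.046] [321. 250.]
scene tip_of scissors 0.87 [ 0.454 -0.477 -0.001] [109. 223.]
scene tip_of scissors 0.44 [0.625 0.026 0.01 ] [322. 255.]
scene tip_of brush 0.96 [0.576 0.476 0.   ] [497. 217.]
```

View pics/end.png

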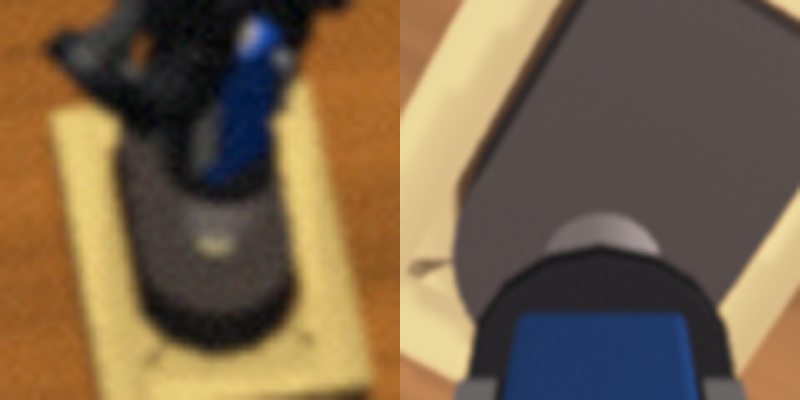

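The scene crop shows the barrel just above the dot at (215,240), with the plunger tip on it and no red visible. The force change of 3.2 N corresponds to about 7 mm. I hand in.

```bash
python3 -c "
from bench import order; print(order.hand_in())"
```

```text
the job is handed in; nothing more can be done
None
```

The soap bar is seated in the checking block, and I handed the job in with the gauge held pressed on the pale dot. The robot's clock was just over 23 s, well inside the 72 s limit.

- **Bar:** I lowered it until contact, which came at the predicted fully seated height (tool at 22.9 mm). The picture after release showed it square in the pocket with an even gap all round.
- **Gauge:** I took the one in the grey stand, the nearest of four to the base. It was upright in the hand, matching a model to about 1 px.
- **Press:** The tool was within about 0.5 mm of the measured dot position. The wrist force rose 3.2 N, and the tool had moved about 7.2 mm past the estimated contact height, so the plunger is about half-way in. Single force readings are noisy (about 0.5 N), so the force alone puts the depth within 1 to 2 mm.
- **Red band:** No red showed in either final view, but the band itself was too small and partly hidden to judge directly.
- **Everything else:** Of the bystanders, I re-checked the tubs, cream bar, scissors and brush, and the stand. In the scene camera the tubs and stand were where they started, within about 4 mm. The cream bar, scissors and brush looked in place, but I have no good starting position for them from that camera.

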